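# Mark a bracket blank with a spring centre punch

## Task

Take the spring-loaded centre punch out of the wooden stand, put its slim pin into the small hole of the marking jig's guide plate, and press it straight down on the bracket blank below until its hidden spring snaps; stop there, do not ram it on against its end stop. It must not be set off anywhere but in that small hole. Then put the punch back upright in its own socket of the stand, let go, and leave everything else where it is.

Things in the scene. Friction and masses are not known exactly. Their poses are not given: they have to be found in the camera images.
- punch: Spring-loaded centre punch, steel, 124 mm long, 150 g, upright, pin down, in a socket of the stand. Origin on its axis at the end of the pin at rest; z runs up the tool. Heights above the origin: round pin 6 mm wide (last 2 mm tapered to 5 mm) to 28 mm; conical nose, 9 mm wide at 28, 16 mm wide from 46 mm; flange 29 mm wide from 56 to 60 mm, by which it hangs; round grip to 118 mm; cap 19 mm wide to 124 mm.
- punch_grip (a point): Point on the punch's axis 84 mm above its origin, about the middle of its ringed round grip (16 mm diameter, from 60 to 118 mm): a good place to hold it from above, with the flange 24 mm below, on which fingertips may bear.
- pin (a joint): How far the pin is pushed into the punch: 0 at rest, 0.0082 m at the end stop. It yields at about 7 N, the push rises steadily to about 16 N at 4.5 mm, then the spring snaps and the push drops to about 3 N by 7.5 mm; past 6.5 mm it has gone off. At 8.2 mm the end stop makes it climb fast; the pin must not be loaded above 25 N. It springs back out when lifted.
- punch_tip (a point): The end of the punch's pin (moves with the pin).
- stand: Fixed wooden block 60 x 150 x 60 mm, origin under its centre. Two round upright sockets (20 mm diameter, right through, edges bevelled) at y = -38 mm and y = +38 mm of its frame hold the punch and the drift; which is which varies. Each tool hangs by its flange on the top face, its origin 4 mm above the table, its axis free by 2 mm.
- drift: Bystander: solid dark steel drift in the other socket, 15 mm rod, 77 mm long, same 29 mm flange, no slim pin, no cap, its top 25 to 30 mm lower than the punch's. Origin 18 mm below its lower end, on its axis.
- jig: Fixed marking jig, origin under its centre. Dark steel base 130 x 110 x 15 mm; above it, on side rails, a bare aluminium guide plate 64 (x) x 90 (y) mm, 8 mm thick, top face 36 mm above the table. Two through holes on its x axis: small at x = -12 mm, large at x = +16 mm. Four round screw heads, 4 mm high, at x = -22 and +22, y = -36 and +36 mm.
- spot_hole (a point): Centre of the mouth of the small hole (7 mm, mouth bevelled 1 mm wide), in the guide plate's top face, with scribed cross hairs round it: the drill spot. The bracket blank, a 40 mm wide aluminium bar, lies fixed under the plate and shows at both ends; its thickness differs from start to start (3 to 13 mm), so its face lies 8 to 18 mm below this point.
- large_hole (a point): Centre of the mouth of the large hole (14 mm) of the guide plate: not to be used.
- small_transformer: Bystander: small transformer 52 x 60 x 53 mm.
- tape_roll: Bystander: black roll of tape, 56 mm diameter, 18 mm high.
- screwdriver: Bystander: screwdriver lying flat.
- screw_jar: Bystander: jar, 52 mm diameter, 60 mm high.
- mug: Bystander: white mug, 76 mm diameter, 88 mm high.
- fixings_box: Bystander: small cardboard box 80 x 55 x 35 mm.
There are look-alikes about, which are no part of the job. There is more than one size of the punch; the one meant has the size given above.

How it is judged:
By the outcome, as a careful person would: the job done as asked, in the order asked, and still so for the second after the job is handed in, with the robot touching nothing.
It also fails if it takes over 72 s, if anything falls off the work surface, if the arm or the gripper's body presses on something with over 40 N, if the wrist force passes 120 N, or if a joint passes its speed limit or range.

## Robot

A 7-joint arm with a two-finger parallel gripper is mounted at the origin on the work surface. World frame = base frame: x ahead of the robot, y to its left, z up, the work surface at z = 0. Lengths are in m, angles in rad, forces in N, time in s.
With the tool pointing down it reaches from about 0.425 to 0.825 m from the base axis. Payload 3.6 kg.
Tool frame: the origin (TCP) lies at the very end of the fingers, on their centre line; the grasp point (between the pads) lies 19 mm behind it; z points along the fingers, y is the direction in which the jaws open and shut (so a half turn about z gives the same grasp; the last joint's range is limited). The gripper opens to 85 mm and grips with 20 to 120 N. Pads are 22 mm wide; open, the fingers measure 114 mm over their backs; the gripper's body (76 mm by 85 mm) begins 54 mm behind the grasp point. The pads swing forward as they close: fully open they stand 13 mm farther back than shut.
Start: joints at [1.26, 0.615, -0.013, 1.423, 0.008, 1.103, -0.04], TCP at [0.183, -0.624, 0.231] pointing down, gripper open.
Joint ranges: [-3.12, 3.12], [-0.3, 2.06], [-1.34, 1.32], [0.26, 2.42], [-1.36, 4.5], [0.01, 1.98], [-2.84, 2.84]. Speed limits (rad/s): [2.79, 2.79, 3.14, 3.14, 3.14, 3.14, 3.14].

## Interface

Orientations are given as a unit quaternion [x, y, z, w].
In Python, from cell import env gives the robot as it stands. The module is installed in compiled form; this text tells all that it offers.
- The arm moves only by the tool servo_tool, never from a script. Its argument "targets" is a list of rows, each a list of 5 numbers: the finger opening in m, from 0 to 0.0854, then the shift along the world's x, y, z in m, then the turn about the world's z in rad. A call has 1 to 5 rows; each row shifts and turns the commanded pose from where the row before left it; what a row does not reach is not made up. A row lasts 1/8 s, in which the tool goes at most 62.5 mm and 10.7 degrees, less where a joint would pass 70% of its speed; a pose out of reach is approached as far as the arm can. A call is refused whole if a number of a shift passes 0.0625 or a number of a turn 0.188, either way. A call with a gripper value outside its range is refused whole. The fingers move at their own pace and stop on an object; the grip force is fixed at half the most. Time passes only in rows, so rows that do not move let the fingers close. It gives the time, the measured TCP pose, the force and the opening at its end, in the units of the state.
- env.sense(): the state, without advancing time (a new reading comes with each control period).
- env.capture(name): name is "scene" or "side" or "wrist"; returns (picture, depth): 480x640x3 uint8, blue, green, red; 480x640 float32, m along the optical axis (not along the pixel's ray), 0 where there is no reading.
- env.camera_model(name): a dict with "intrinsics" (3x3 intrinsics, pixels), "k1" (the pictures are not rectified: a ray, as slopes to the right and down, at radius r is drawn at 1 + k1 r^2 times it, then the intrinsics apply), "rvec" (rotation vector, rad) and "tvec" (3), from world to camera coordinates, as OpenCV has them; the wrist camera has in their place "tool_from_camera" (4x4, takes a point from camera to tool coordinates, whose origin is the TCP and whose axes are the flange's). Camera axes: x right, y down, z forward; pixel columns grow to the right and rows downward; lengths in m; the calibration is good to about 2 mm. A picture is of the moment at which its call begins: read the wrist's pose just before it. camera_model takes no time and is no camera call.
- env.finish_job(): hands the job in, once; it reports no verdict.
The state is a dict: "time": time; "joint_pos": joint angles; "joint_velocities": joint speeds; "tau": joint torques, N m; "position": TCP position; "ee_rot": TCP orientation; "wrist_force": force on the tool from outside, world axes, zero at the start; "torque": the same for the moment, N m; "grip_width": finger opening in m.
Only numpy, scipy, OpenCV 4.12 (cv2) and the standard library are available. Lean on these libraries where they do the work, as an engineer would, in place of code of your own. Each camera call takes 0.05 s, during which the arm holds its last target.

## Working session

There is one attempt and no reset: what is moved stays moved. The work goes in short steps, Python scripts to look and compute and a tool call to move; the robot and the scene stay as the last step left them, time stands still between calls to the robot, and variables do not carry over. Pictures are saved under pics/ and viewed, and the job is handed in when it is done.

Besides the shell and the picture viewer there is one more tool, called after ">>>" as name([rows], argument=value, ...), one row to a line, values as JSON. servo_tool: Moves the arm, as the interface text tells. Its arguments: {"type":"object","properties":{"targets":{"type":"array","items":{"type":"array","items":{"type":"number"}}}},"required":["targets"]}

```bash
mkdir -p pics; ls
python3 - <<'E'
from cell import env
import cv2,numpy as np
s=env.sense();print({k:np.round(v,4).tolist() for k,v in s.items()})
for n in("scene","side","wrist"):
    m=env.camera_model(n);print(n,m)
    p,d=env.capture(n);cv2.imwrite(f"pics/{n}0.png",p);np.save(f"{n}0.npy",d)
E
```

```text
pics
{'time': 0.0, 'joint_pos': [1.2595, 0.6159, -0.0126, 1.4249, 0.0081, 1.1034, -0.0404], 'joint_velocities': [-0.001, 0.0023, -0.0006, -0.0007, -0.0013, 0.0024, -0.0005], 'tau': [-0.0001, -46.9209, 0.2594, -17.1032, 0.01, 0.0098, -0.0], 'position': [0.1824, -0.6231, 0.2301], 'ee_rot': [0.9899, 0.142, -0.0002, -0.0013], 'wrist_force': [0.9124, 0.4271, -0.2434], 'torque': [0.0378, 0.0311, 0.0221], 'grip_width': 0.0853}
scene {'intrinsics': array([[476.55259284,   0.        , 329.80690598],
       [  0.        , 476.55259284, 234.01379533],
       [  0.        ,   0.        ,   1.        ]]), 'k1': -0.06928148058777135, 'rvec': array([ 1.06912172,  2.62274068, -0.78825567]), 'tvec': array([ 0.4211726 , -0.32119499,  1.22719774])}
side {'intrinsics': array([[439.36245719,   0.        , 319.25387005],
       [  0.        , 439.36245719, 236.25292322],
       [  0.        ,   0.        ,   1.        ]]), 'k1': -0.10857192925564994, 'rvec': array([ 2.11375305, -0.16646354,  0.09520062]), 'tvec': array([-0.60343301,  0.13430258,  0.8219367 ])}
wrist {'intrinsics': array([[387.28804748,   0.        , 314.48927557],
       [  0.        , 387.28804748, 243.84934229],
       [  0.        ,   0.        ,   1.        ]]), 'k1': 0.022847102558186137, 'tool_from_camera': array([[-7.18136083e-04, -9.64669758e-01, -2.63461085e-01,
         6.70523379e-02],
       [ 9.99999582e-01, -8.41688358e-04,  3.56088723e-04,
         8.87362196e-04],
       [-5.65260150e-04, -2.63460719e-01,  9.64669959e-01,
        -1.43095699e-01],
       [ 0.00000000e+00,  0.00000000e+00,  0.00000000e+00,
         1.00000000e+00]])}
```

View pics/scene0.png

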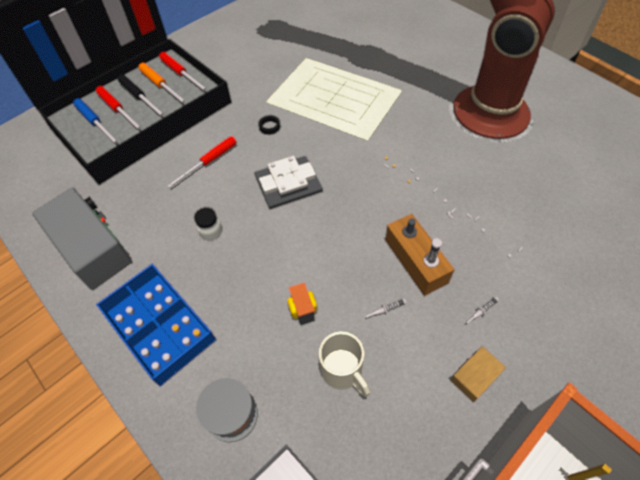

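View pics/side0.png

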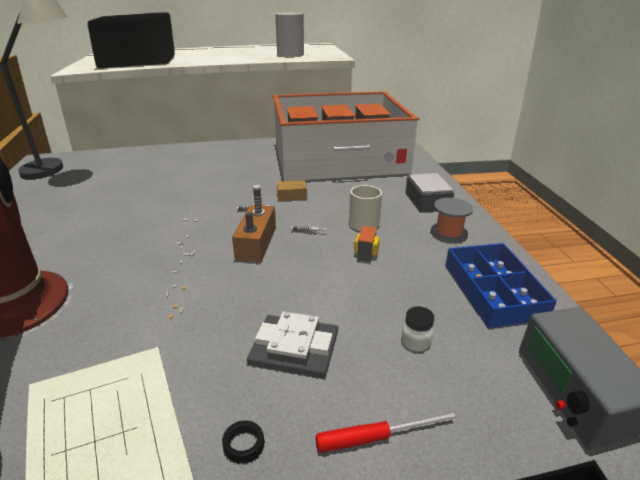

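View pics/wrist0.png

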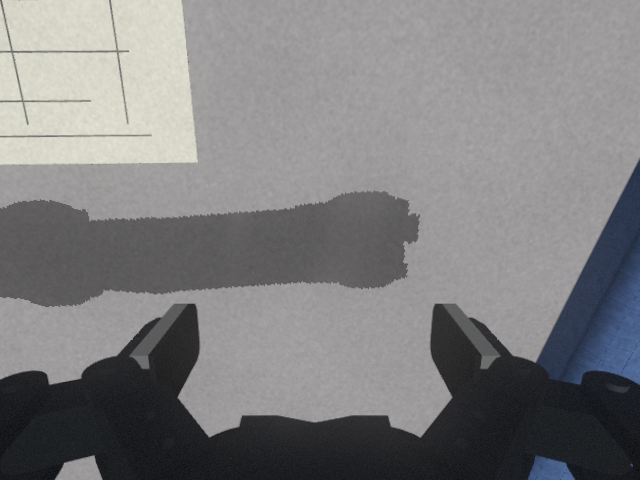

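Scene view: punch at about (433,248), drift at (410,228) in the stand, jig at (289,178). The side view shows the punch at (257,200) and the jig at (295,340). I'll locate them.

```bash
cat > h.py <<'E'
import cv2,numpy as np
from scipy.spatial.transform import Rotation as R
from cell import env
def cam(n,pose=None):
    m=env.camera_model(n);K=m["intrinsics"];k=m["k1"]
    if n=="wrist":
        T=np.eye(4);T[:3,:3]=R.from_quat(pose[1]).as_matrix();T[:3,3]=pose[0]
        W=T@m["tool_from_camera"]
    else:
        Rm=cv2.Rodrigues(np.array(m["rvec"]))[0];W=np.eye(4);W[:3,:3]=Rm.T;W[:3,3]=-Rm.T@m["tvec"]
    return K,k,W
def rays(n,uv,pose=None):
    K,k,W=cam(n,pose)
    p=cv2.undistortPoints(np.array(uv,float).reshape(-1,1,2),K,np.array([k,0,0,0.]))[:,0]
    d=np.c_[p,np.ones(len(p))]@W[:3,:3].T
    return W[:3,3],d
def plane(n,uv,z,pose=None):
    o,d=rays(n,uv,pose);return o+d*((np.reshape(z,-1)-o[2])/d[:,2])[:,None]
def proj(n,P,pose=None):
    K,k,W=cam(n,pose);V=np.linalg.inv(W)
    return cv2.projectPoints(np.array(P,float).reshape(-1,1,3),cv2.Rodrigues(V[:3,:3])[0],V[:3,3],K,np.array([k,0,0,0.]))[0][:,0]
def tri(a,b):
    # a,b: (origin,dir)
    A=np.zeros((3,3));c=np.zeros(3)
    for o,d in(a,b):
        d=d/np.linalg.norm(d);M=np.eye(3)-np.outer(d,d);A+=M;c+=M@o
    return np.linalg.solve(A,c)
def crop(img,x,y,w,h,s,f):
    cv2.imwrite(f,cv2.resize(img[y:y+h,x:x+w],None,fx=s,fy=s,interpolation=cv2.INTER_CUBIC))
E
python3 - <<'E'
from h import *
a=cv2.imread("pics/scene0.png");b=cv2.imread("pics/side0.png")
def g(im,x,y,w,h):return cv2.resize(im[y:y+h,x:x+w],(400,300),interpolation=cv2.INTER_CUBIC)
cv2.imwrite("pics/z0.png",np.vstack([np.hstack([g(a,370,200,100,75+20),g(a,240,145,100,75)]),np.hstack([g(b,210,180,120,90),g(b,240,300,108,81)])]))
for n,uv in(("scene",[(435,240),(432,261),(410,219),(285,160),(289,178)]),("side",[(257,187),(250,212),(295,340)])):
    print(n,[plane(n,[q],z)[0].round(3).tolist() for q,z in zip(uv,([.128,.06,.1,.036,.036] if n=="scene" else [.128,.1,.036]))])
E
```

```text
scene [[0.497, 0.184, 0.128], [0.496, 0.191, 0.06], [0.476, 0.111, 0.1], [0.514, -0.222, 0.036], [0.543, -0.175, 0.036]]
side [[0.499, 0.184, 0.128], [0.48, 0.12, 0.1], [0.539, -0.207, 0.036]]
```

View pics/z0.png

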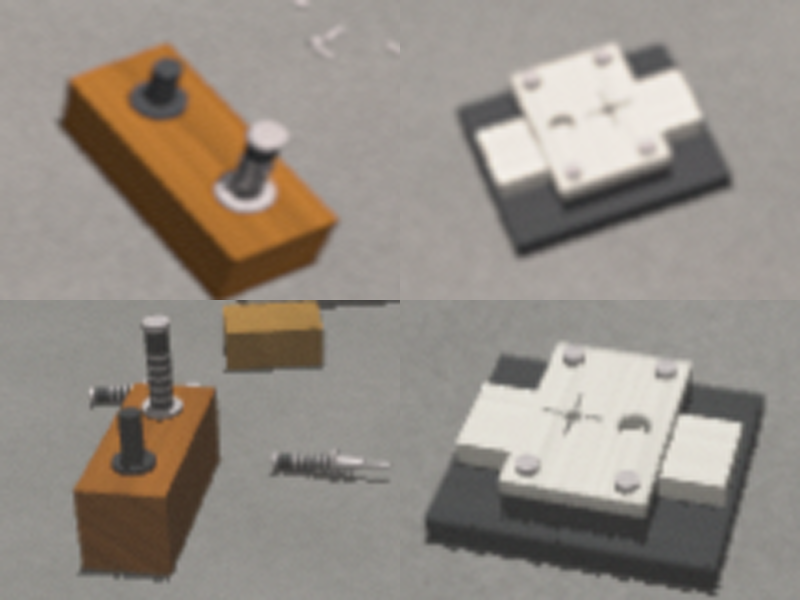

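>>> servo_tool([
  [0.085, 0.035, 0.042, 0, 0.102],
  [0.085, 0.035, 0.042, 0, 0.102],
  [0.085, 0.035, 0.042, 0, 0.102],
  [0.085, 0.035, 0.042, 0, 0.102],
  [0.085, 0.035, 0.042, 0, 0.102],
])

```text
time: 0.78
position: [0.3585, -0.4122, 0.2312]
ee_rot: [0.921, 0.389, -0.0, -0.0]
wrist_force: [1.0, 0.5, 0.4]
grip_width: 0.0852
```

>>> servo_tool([
  [0.085, 0.035, 0.042, 0, 0.102],
  [0.085, 0.035, 0.042, 0, 0.102],
  [0.085, 0.035, 0.042, 0, 0.102],
  [0.085, 0.035, 0.042, 0, 0.102],
  [0.085, 0.035, 0.042, 0, 0.102],
])

```text
time: 1.4
position: [0.5334, -0.2025, 0.2311]
ee_rot: [0.794, 0.608, -0.0, -0.0]
wrist_force: [-0.2, 0.1, -0.0]
grip_width: 0.0851
```

>>> servo_tool([
  [0.085, 0, 0, 0, 0],
  [0.085, 0, 0, 0, 0],
])

```text
time: 1.65
position: [0.532, -0.2044, 0.2308]
ee_rot: [0.795, 0.607, -0.001, -0.0]
wrist_force: [0.1, -1.1, -0.4]
grip_width: 0.0851
```

Run:
```python
from h import *
s=env.sense();print(s["time"],s["position"],s["ee_rot"],s["wrist_force"],np.abs(s["joint_velocities"]).max())
p,d=env.capture("wrist");cv2.imwrite("pics/w1.png",p);np.savez("w1.npz",p=s["position"],q=s["ee_rot"],d=d)
```

```text
1.65 [ 0.53199922 -0.20440684  0.23083437] [ 7.94819132e-01  6.06845792e-01 -8.24276144e-04 -2.31571509e-04] [ 0.11376    -1.1230474  -0.37754377] 0.0283161118221312
```

View pics/w1.png

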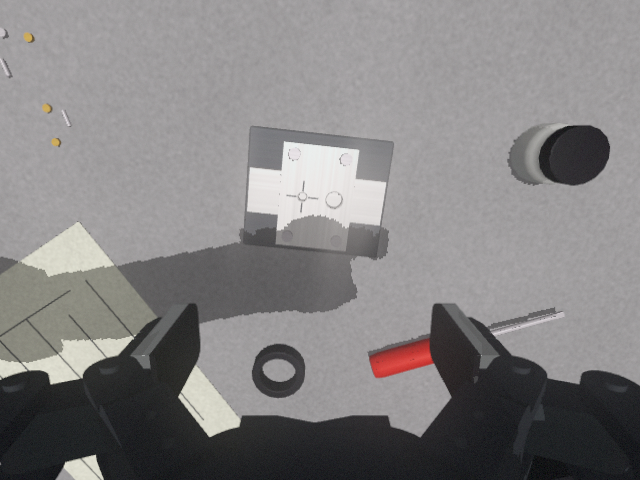

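Wrist view: small hole with cross hairs at about (303,197), large hole at (334,200). The blank shows at both ends of the plate.

Run:
```python
from h import *
f=np.load("w1.npz");P=(f["p"],f["q"]);im=cv2.imread("pics/w1.png")
crop(im,240,120,160,120,5,"pics/z1.png")
r=lambda u,v,z:plane("wrist",[(u,v)],z,P)[0].round(4)
print(r(303,197,.036),r(334,200,.036))
d=f["d"]
K,k,W=cam("wrist",P)
for (u,v) in [(303,180),(264,190),(264,205),(372,195),(372,205),(320,170),(265,230),(450,100)]:
    p=rays("wrist",[(u,v)],P); print(u,v,(p[0]+p[1][0]*d[v,u]).round(4))
S=rays("scene",[(291.75,171.5)]);D=rays("side",[(286.5,330.6)])
print("tri",tri((S[0],S[1][0]),(D[0],D[1][0])), plane("scene",[(291.75,171.5)],.036),plane("side",[(286.5,330.6)],.036))
```

```text
[ 0.5272 -0.1866  0.036 ] [ 0.5527 -0.1963  0.036 ]
303 180 [ 0.5312 -0.1724  0.0364]
264 190 [ 0.4947 -0.1725  0.0278]
264 205 [ 0.4906 -0.1855  0.0272]
372 195 [ 0.5865 -0.202   0.0293]
372 205 [ 0.5845 -0.2109  0.0288]
320 170 [ 0.5476 -0.168   0.0372]
265 230 [ 0.4824 -0.2101  0.0158]
450 100 [ 6.766e-01 -1.421e-01  2.000e-04]
tri [ 0.52697616 -0.18441275  0.03692455] [[ 0.52638139 -0.18504572  0.036     ]] [[ 0.52713693 -0.18350458  0.036     ]]
```

View pics/z1.png

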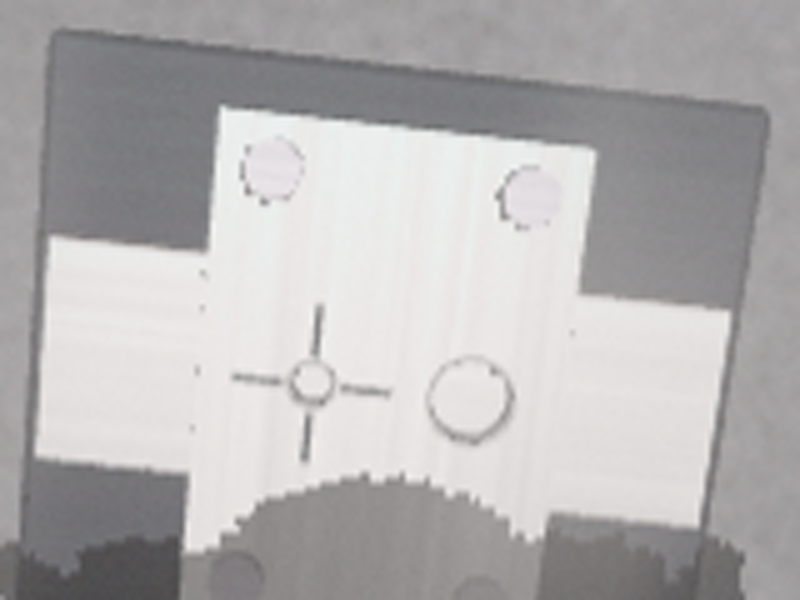

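>>> servo_tool([
  [0.085, -0.005, 0.056, 0, 0],
  [0.085, -0.005, 0.056, 0, 0],
  [0.085, -0.005, 0.056, 0, 0],
  [0.085, -0.005, 0.056, 0, 0],
  [0.085, -0.005, 0.056, 0, 0],
])

```text
time: 2.33
position: [0.5075, 0.0755, 0.2314]
ee_rot: [0.796, 0.605, -0.0, 0.001]
wrist_force: [0.1, -0.1, -0.6]
grip_width: 0.0847
```

>>> servo_tool([
  [0.085, -0.005, 0.056, 0, 0],
  [0.085, -0.005, 0.054, 0, 0],
  [0.085, 0, 0, 0, 0],
  [0.085, 0, 0, 0, 0],
])

```text
time: 2.82
position: [0.4981, 0.1839, 0.2311]
ee_rot: [0.796, 0.606, -0.001, 0.001]
wrist_force: [1.6, -0.0, 0.4]
grip_width: 0.0848
```

Run:
```python
from h import *
s=env.sense();print(s["time"],s["position"],s["ee_rot"],s["wrist_force"],np.abs(s["joint_velocities"]).max())
p,d=env.capture("wrist");cv2.imwrite("pics/w2.png",p);np.savez("w2.npz",p=s["position"],q=s["ee_rot"],d=d)
```

```text
2.825 [0.49808163 0.18391291 0.23110108] [ 7.95524713e-01  6.05920331e-01 -6.51687800e-04  7.46930004e-04] [ 1.57810202 -0.02993364  0.37992224] 0.026001274795574857
```

View pics/w2.png

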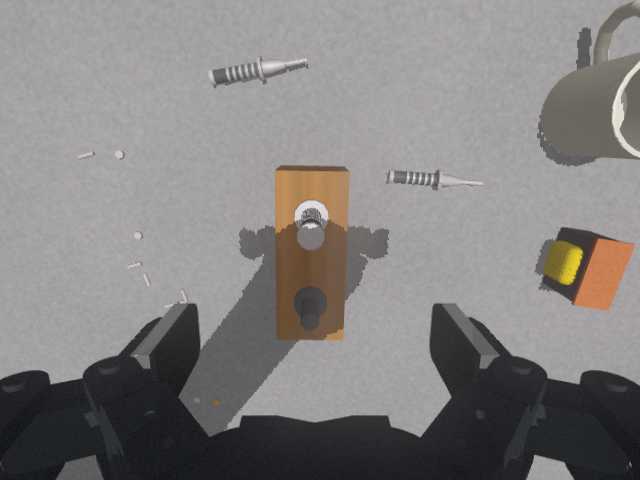

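Punch cap top at about (311,236), flange at (312,214); drift at (310,305). The jaws line up across the stand.

Run:
```python
from h import *
f=np.load("w2.npz");P=(f["p"],f["q"]);im=cv2.imread("pics/w2.png")
crop(im,265,160,100,75+25,6,"pics/z2.png")
r=lambda u,v,z:plane("wrist",[(u,v)],z,P)[0].round(4)
print("cap",r(311,236.5,.128),"flange",r(311.5,216,.064))
print("drift fl",r(310,303,.064))
c=r(275.5,171,.06),r(349,171,.06),r(277,338,.06),r(344,338.5,.06);print(c)
print("cap scene/side",tri(*[(o,d[0]) for o,d in (rays("scene",[(436.4,242.4)]),rays("side",[(256.2,186.4)]))]),plane("scene",[(436.4,242.4)],.128),plane("side",[(256.2,186.4)],.128))
y=R.from_quat(P[1]).as_matrix()[:,1];print("jaw",np.degrees(np.arctan2(y[1],y[0])), R.from_quat(P[1]).as_matrix()[:,2])
```

```text
cap [0.4977 0.1877 0.128 ] flange [0.4979 0.1885 0.064 ]
drift fl [0.476 0.115 0.064]
(array([0.4797, 0.2306, 0.06  ]), array([0.5363, 0.215 , 0.06  ]), array([0.4377, 0.0884, 0.06  ]), array([0.4957, 0.0718, 0.06  ]))
cap scene/side [0.49800006 0.18887282 0.12714004] [[0.49889385 0.18908149 0.128     ]] [[0.49772329 0.18739273 0.128     ]]
jaw -15.409740281316113 [-1.31707350e-04 -1.97814433e-03 -9.99998035e-01]
```

View pics/z2.png

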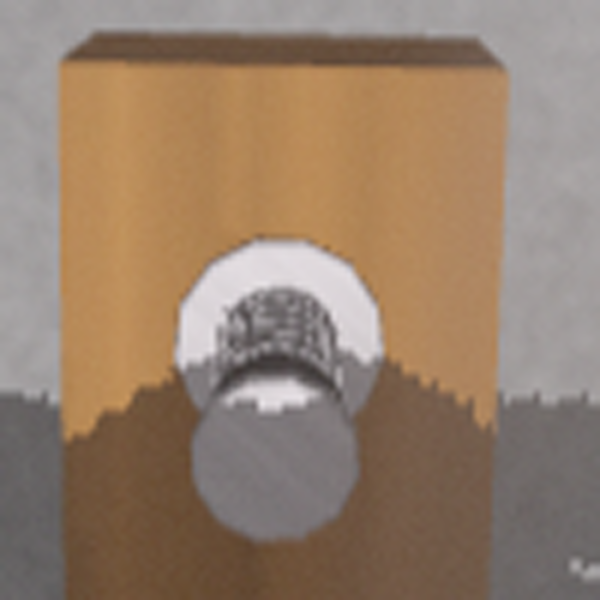

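>>> servo_tool([
  [0.06, 0, 0.002, -0.035, 0],
  [0.06, 0, 0.002, -0.035, 0],
  [0.06, 0, 0, -0.035, 0],
  [0.06, 0, 0, -0.03, 0],
  [0.06, 0, 0, 0, 0],
])

```text
time: 3.5
position: [0.4968, 0.1869, 0.0944]
ee_rot: [0.796, 0.606, -0.003, -0.0]
wrist_force: [0.3, 0.5, 0.1]
grip_width: 0.0598
```

>>> servo_tool([
  [0.05, 0, 0, -0.027, 0],
  [0.05, 0, 0, 0, 0],
  [0.05, 0, 0, 0, 0],
])

```text
time: 3.88
position: [0.4988, 0.19, 0.0708]
ee_rot: [0.795, 0.607, 0.001, 0.0]
wrist_force: [0.9, -0.2, -0.1]
grip_width: 0.05
```

Run:
```python
from h import *
s=env.sense();print(s["time"],s["position"],s["ee_rot"],s["wrist_force"],s["grip_width"])
p,d=env.capture("wrist");cv2.imwrite("pics/w3.png",p);np.savez("w3.npz",p=s["position"],q=s["ee_rot"],d=d)
p,d=env.capture("side");cv2.imwrite("pics/s3.png",p);crop(p,200,140,120,140,4,"pics/s3c.png")
```

```text
3.875 [0.49876717 0.18995517 0.07075872] [7.94996035e-01 6.06613491e-01 1.09823155e-03 4.13879275e-04] [ 0.90986738 -0.19906523 -0.08310983] 0.049988953648242296
```

View pics/w3.png

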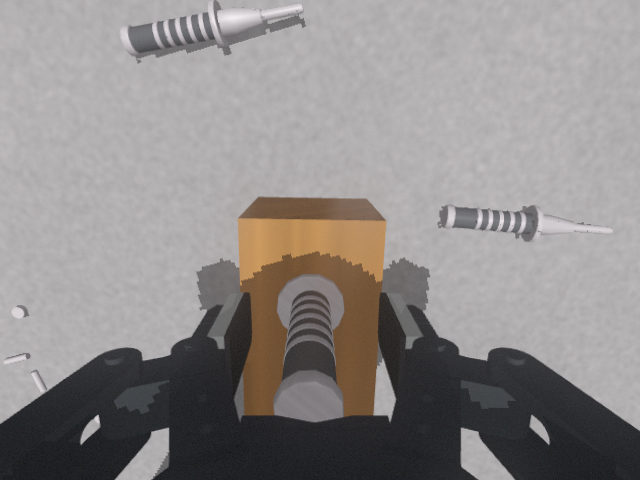

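View pics/s3c.png

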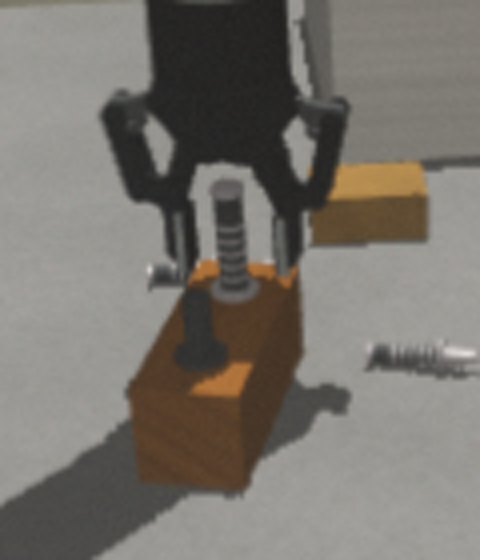

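>>> servo_tool([
  [0.03, 0, -0.001, -0.002, 0],
  [0.02, 0, 0, 0, 0],
  [0.01, 0, 0, 0, 0],
  [0.0, 0, 0, 0, 0],
  [0.0, 0, 0, 0, 0],
])

```text
time: 4.6
position: [0.4976, 0.1891, 0.0676]
ee_rot: [0.795, 0.607, -0.0, 0.0]
wrist_force: [-1.7, -0.3, 4.9]
grip_width: 0.0146
```

>>> servo_tool([
  [0.0, 0, 0, 0, 0],
  [0, 0, 0, 0, 0],
])

```text
time: 4.85
position: [0.4976, 0.1892, 0.0676]
ee_rot: [0.795, 0.607, -0.0, 0.0]
wrist_force: [-1.0, -0.9, 4.9]
grip_width: 0.0145
```

Run:
```python
from h import *
s=env.sense();print(s["time"],s["position"],s["ee_rot"],s["wrist_force"],s["grip_width"])
p,d=env.capture("wrist");cv2.imwrite("pics/w4.png",p);np.savez("w4.npz",p=s["position"],q=s["ee_rot"],d=d)
```

```text
4.85 [0.49759085 0.18919273 0.06757595] [ 7.94611480e-01  6.07118269e-01 -4.81027693e-05  4.75612258e-05] [-0.96444186 -0.91483972  4.85495331] 0.014481579663897477
```

View pics/w4.png

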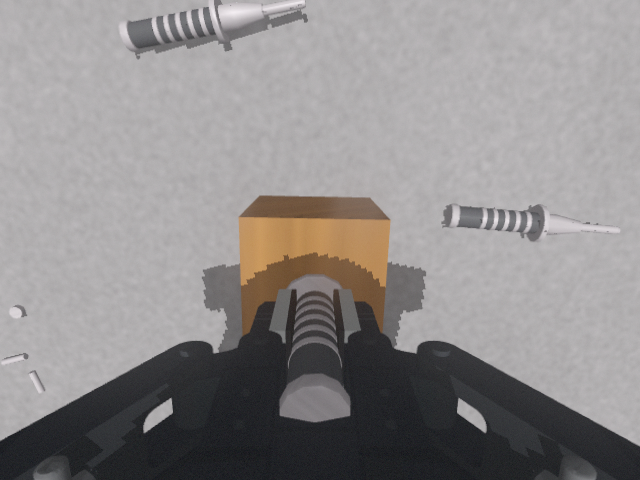

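>>> servo_tool([
  [0, 0, 0, 0.01, 0],
  [0, 0, 0, 0.02, 0],
  [0, 0, 0, 0.03, 0],
  [0, 0, 0, 0.035, 0],
  [0, 0, 0, 0.035, 0],
])

```text
time: 5.52
position: [0.4974, 0.1891, 0.1982]
ee_rot: [0.795, 0.607, -0.0, -0.0]
wrist_force: [0.3, -0.1, -1.3]
grip_width: 0.0142
```

>>> servo_tool([
  [0, 0, 0, 0, 0],
  [0, 0, 0, 0, 0],
])

```text
time: 5.78
position: [0.4969, 0.1886, 0.1963]
ee_rot: [0.795, 0.607, -0.001, -0.0]
wrist_force: [0.6, -0.9, -1.7]
grip_width: 0.0145
```

Run:
```python
from h import *
s=env.sense();print(s["time"],s["position"],s["ee_rot"],s["wrist_force"],s["grip_width"])
p,d=env.capture("wrist");cv2.imwrite("pics/w5.png",p);np.savez("w5.npz",p=s["position"],q=s["ee_rot"],d=d)
p,d=env.capture("side");cv2.imwrite("pics/s5.png",p);crop(p,180,90,150,150,4,"pics/s5c.png")
```

```text
5.775 [0.49688642 0.18864744 0.19632363] [ 7.94629862e-01  6.07093328e-01 -1.01931428e-03 -1.86822504e-04] [ 0.62265556 -0.89553243 -1.70525722] 0.014460860453846912
```

View pics/w5.png

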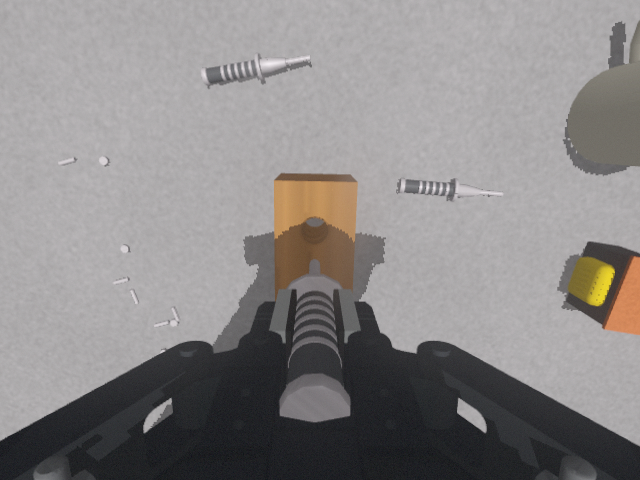

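View pics/s5c.png

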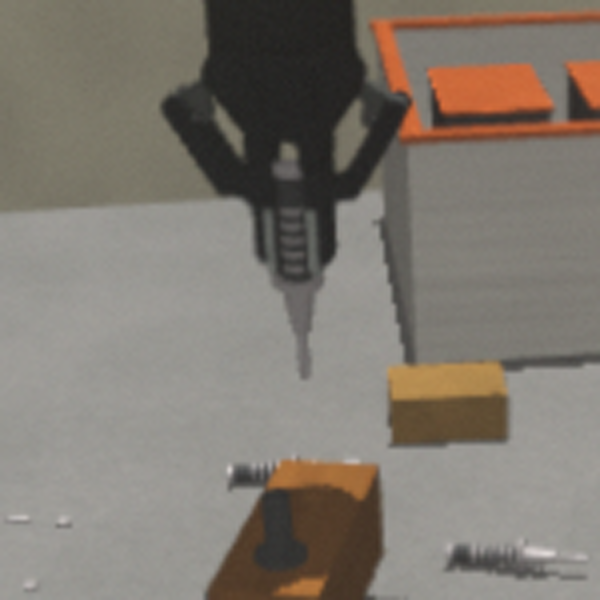

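Run:
```python
from h import *
f=np.load("w5.npz");P=(f["p"],f["q"]);im=cv2.imread("pics/w5.png")
crop(im,265,170,100,120,6,"pics/z5.png")
z=P[0][2]-.0636
t=plane("wrist",[(314,262)],z,P)[0];print("tip",t,"tcp",P[0])
print("socket top",plane("wrist",[(315,228)],.06,P)[0])
m=R.from_quat(P[1]).as_matrix()
for h in(0,.02,.04,.0636): print(h,proj("wrist",[P[0]+m[:,2]*h],P))
```

```text
tip [0.49702684 0.18747433 0.13272363] tcp [0.49688642 0.18864744 0.19632363]
socket top [0.49831988 0.18989744 0.06      ]
0 [[312.60295013 308.67799933]]
0.02 [[312.77013343 289.79005112]]
0.04 [[312.90388364 274.66771467]]
0.0636 [[313.03096452 260.28986412]]
```

View pics/z5.png

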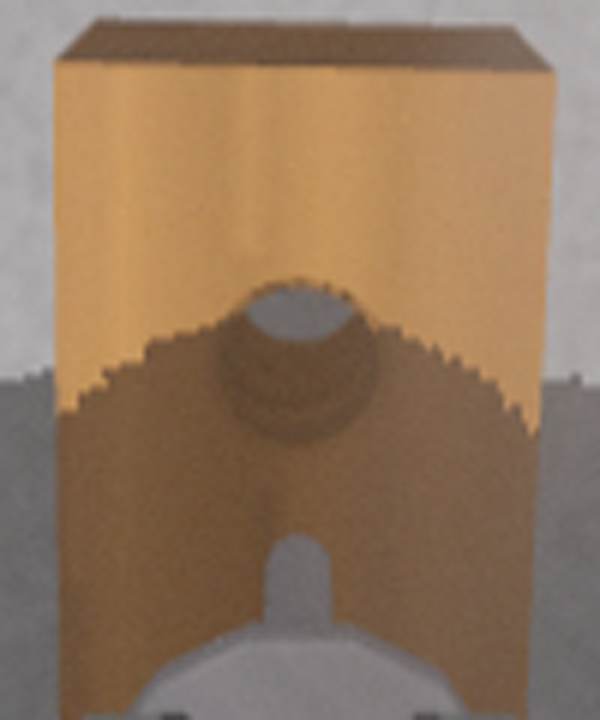

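>>> servo_tool([
  [0, 0.004, -0.05, 0, 0],
  [0, 0.004, -0.055, 0, 0],
  [0, 0.004, -0.055, 0, 0],
  [0, 0.004, -0.055, 0, 0],
  [0, 0.004, -0.055, 0, 0],
])

```text
time: 6.5
position: [0.517, -0.0825, 0.196]
ee_rot: [0.795, 0.607, -0.001, -0.001]
wrist_force: [0.8, 0.8, -2.1]
grip_width: 0.0145
```

>>> servo_tool([
  [0, 0.004, -0.055, 0, 0],
  [0, 0.004, -0.048, 0, 0],
  [0, 0.0015, 0, -0.03, 0],
  [0, 0, 0, -0.03, 0],
  [0, 0, 0, -0.015, 0],
])

```text
time: 7.12
position: [0.5254, -0.1834, 0.1195]
ee_rot: [0.795, 0.607, -0.002, -0.002]
wrist_force: [0.8, -0.3, -1.8]
grip_width: 0.0142
```

>>> servo_tool([
  [0, 0, 0, 0, 0],
  [0, 0, 0, 0, 0],
  [0, 0, 0, 0, 0],
])

```text
time: 7.5
position: [0.528, -0.1839, 0.1235]
ee_rot: [0.795, 0.607, 0.001, 0.001]
wrist_force: [-0.6, 0.5, -0.6]
grip_width: 0.0147
```

Run:
```python
from h import *
s=env.sense();print(s["time"],s["position"],s["ee_rot"],s["wrist_force"],s["grip_width"])
p,d=env.capture("wrist");cv2.imwrite("pics/w6.png",p);np.savez("w6.npz",p=s["position"],q=s["ee_rot"],d=d)
crop(p,230,180,160,120,5,"pics/z6.png")
q,d=env.capture("scene");r,d=env.capture("side");cv2.imwrite("pics/sc6.png",q);cv2.imwrite("pics/si6.png",r)
g=lambda im,x,y,w,h:cv2.resize(im[y:y+h,x:x+w],(400,500),interpolation=cv2.INTER_CUBIC)
cv2.imwrite("pics/z6b.png",np.hstack([g(q,250,105,80,100),g(r,250,265,80,100)]))
```

```text
7.5 [ 0.52798615 -0.18386377  0.12346114] [7.94567640e-01 6.07174462e-01 6.83161250e-04 9.85898683e-04] [-0.62895309  0.53583655 -0.59985616] 0.014662751605174601
```

View pics/z6.png

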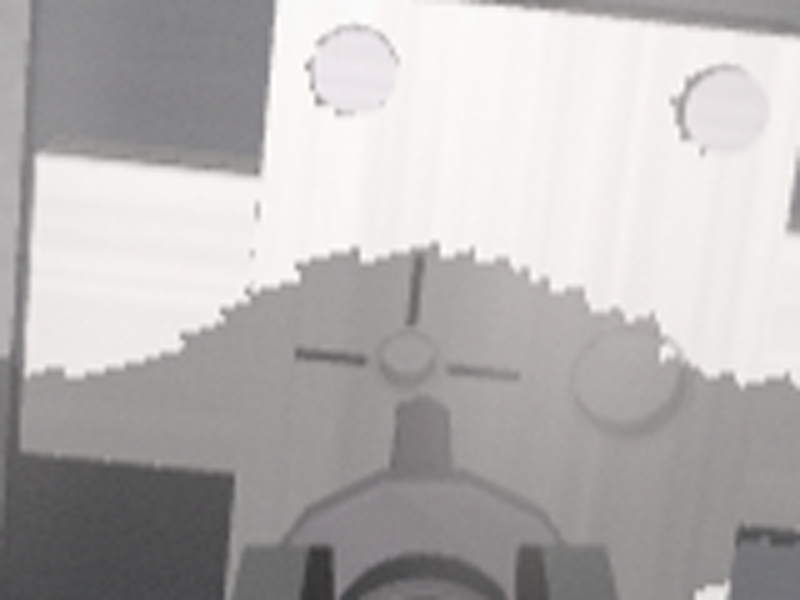

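View pics/z6b.png

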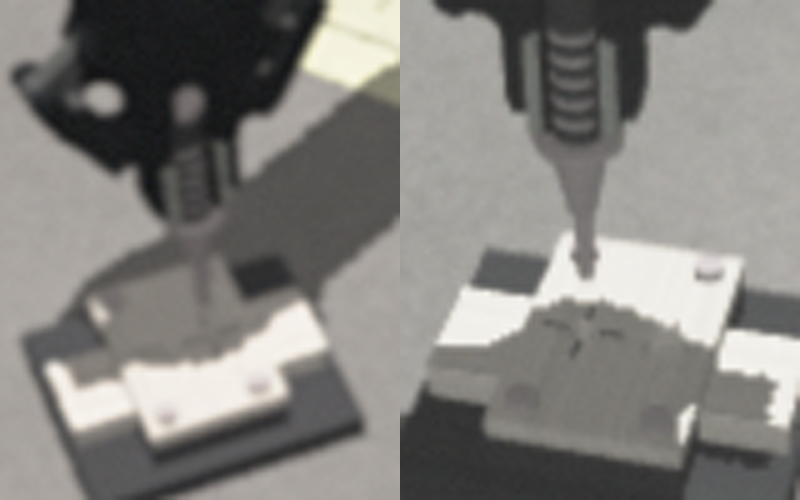

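Wrist view: hole at about (311.6,251.2), pin tip at (314.4,262.5), tip still some 20 mm above the plate.

Run:
```python
from h import *
f=np.load("w6.npz");P=(f["p"],f["q"])
P0=P[0].copy();P0[2]=.1215;P=(P0,R.from_quat([.795,.607,0,0]).as_quat())
h=plane("wrist",[(311.6,251.2)],.036,P)[0]
for dz in(.0636,):
  t=plane("wrist",[(314.4,262.5)],P0[2]-dz,P)[0];print(t,h,h-t)
# tri tip from scene/side
S=rays("scene",[(250+206/5,105+312/5)]);D=rays("side",[(250+588/5,265+277/5)])
T=tri((S[0],S[1][0]),(D[0],D[1][0]));print("tip tri",T)
h2=plane("side",[(250+583/5-1,265+325/5)],.036)[0];print(h2)
print(proj("wrist",[T],P))
```

```text
[ 0.5283846  -0.18532069  0.0579    ] [ 0.52677915 -0.18472096  0.036     ] [-0.00160544  0.00059972 -0.0219    ]
tip tri [ 0.6001472  -0.18608509  0.07614647]
[ 0.65622165 -0.20258244  0.036     ]
[[452.81171051 239.24838381]]
```

>>> servo_tool([
  [0, -0.0015, 0.0005, -0.01, 0],
  [0, 0, 0, -0.007, 0],
  [0, 0, 0, 0, 0],
  [0, 0, 0, 0, 0],
])

```text
time: 8.15
position: [0.5257, -0.1833, 0.1052]
ee_rot: [0.795, 0.607, 0.0, -0.0]
wrist_force: [-0.2, 0.1, -1.4]
grip_width: 0.0146
```

Run:
```python
from h import *
S=rays("scene",[(250+206/5,105+312/5)]);D=rays("side",[(250+188/5,265+277/5)])
T=tri((S[0],S[1][0]),(D[0],D[1][0]));print("tip tri",T,plane("side",[(250+183/5,265+325/5)],.036)[0])
s=env.sense();print(s["time"],s["position"],s["ee_rot"],s["wrist_force"],s["grip_width"])
p,d=env.capture("wrist");cv2.imwrite("pics/w7.png",p);np.savez("w7.npz",p=s["position"],q=s["ee_rot"],d=d)
crop(p,260,210,120,90,6.6,"pics/z7.png")
r,d=env.capture("side");cv2.imwrite("pics/si7.png",r);crop(r,250,280,80,80,6,"pics/z7b.png")
```

```text
tip tri [ 0.52977227 -0.18093925  0.05591624] [ 0.52743699 -0.18211568  0.036     ]
8.15 [ 0.52573287 -0.18325275  0.10517736] [ 7.94614342e-01  6.07114519e-01  1.57223017e-05 -8.79956633e-05] [-0.22770872  0.12200864 -1.44448623] 0.014624053981919835
```

View pics/z7.png

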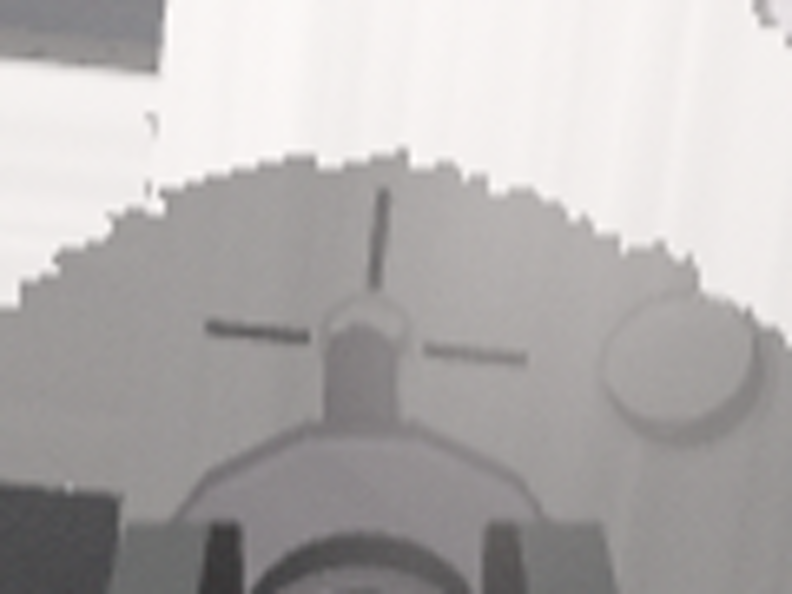

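View pics/z7b.png

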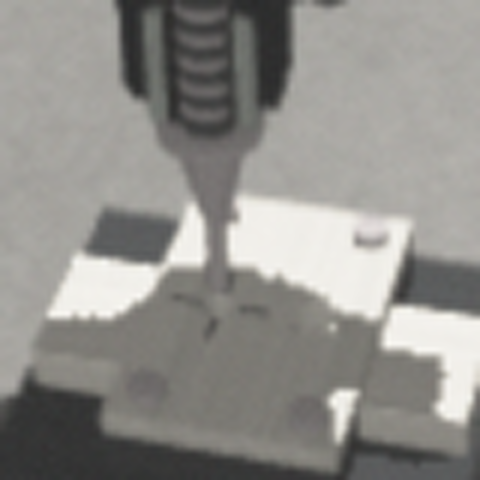

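Run:
```python
from h import *
f=np.load("w7.npz");P=(f["p"],f["q"])
h=plane("wrist",[(260+368/6.6,210+342/6.6)],.036,P)[0]
for v in (350,355,360):
  t=plane("wrist",[(260+360/6.6,210+v/6.6)],P[0][2]-.0636,P)[0];print(v,t,h,h-t)
# predicted far edge row of tip given center
m=R.from_quat(P[1]).as_matrix()
for v in(350,355,360):
  t=plane("wrist",[(260+360/6.6,210+v/6.6)],P[0][2]-.0636,P)[0]
  for r,dz in((.0025,0),(.003,.002)):
    c=[t+m[:,0]*r*np.cos(a)+m[:,1]*r*np.sin(a)+[0,0,dz] for a in np.linspace(0,6.28,24)]
    q=(proj("wrist",c,P)-[260,210])*6.6;print(v,r,q.min(0),q.max(0))
```

```text
350 [ 0.526123   -0.18502207  0.04157736] [ 0.52651254 -0.18626407  0.036     ] [ 0.00038954 -0.001242   -0.00557736]
355 [ 0.52600526 -0.18545314  0.04157736] [ 0.52651254 -0.18626407  0.036     ] [ 0.00050728 -0.00081093 -0.00557736]
360 [ 0.52588739 -0.18588467  0.04157736] [ 0.52651254 -0.18626407  0.036     ] [ 0.00062515 -0.0003794  -0.00557736]
350 0.0025 [330.66622834 321.92869532] [389.34280633 377.65419505]
350 0.003 [324.50810859 323.42423591] [395.54823218 390.84170989]
355 0.0025 [330.68201903 326.95888746] [389.32701077 382.62462853]
355 0.003 [324.52737498 328.50192129] [395.5289354 395.8465023]
360 0.0025 [330.69780454 331.98904849] [389.31122041 387.59509211]
360 0.003 [324.54663482 333.57952349] [395.50964517 400.85128745]
```

>>> servo_tool([
  [0, 0.0005, -0.001, -0.002, 0],
  [0, 0, 0, -0.002, 0],
  [0, 0, 0, -0.002, 0],
  [0, 0, 0, -0.001, 0],
  [0, 0, 0, 0, 0],
])

```text
time: 8.88
position: [0.5261, -0.1842, 0.0982]
ee_rot: [0.795, 0.607, -0.0, -0.0]
wrist_force: [0.1, 0.1, -1.9]
grip_width: 0.0145
```

Run:
```python
from h import *
s=env.sense();print(s["time"],s["position"],s["ee_rot"],s["wrist_force"],s["grip_width"])
p,d=env.capture("wrist");cv2.imwrite("pics/w8.png",p);np.savez("w8.npz",p=s["position"],q=s["ee_rot"],d=d)
crop(p,260,210,120,90,6.6,"pics/z8.png")
```

```text
8.875 [ 0.5260645  -0.18423477  0.0981952 ] [ 7.94606196e-01  6.07125168e-01 -6.90915834e-05 -1.36804155e-04] [ 0.10209493  0.05053214 -1.87372724] 0.014513826209121167
```

View pics/z8.png

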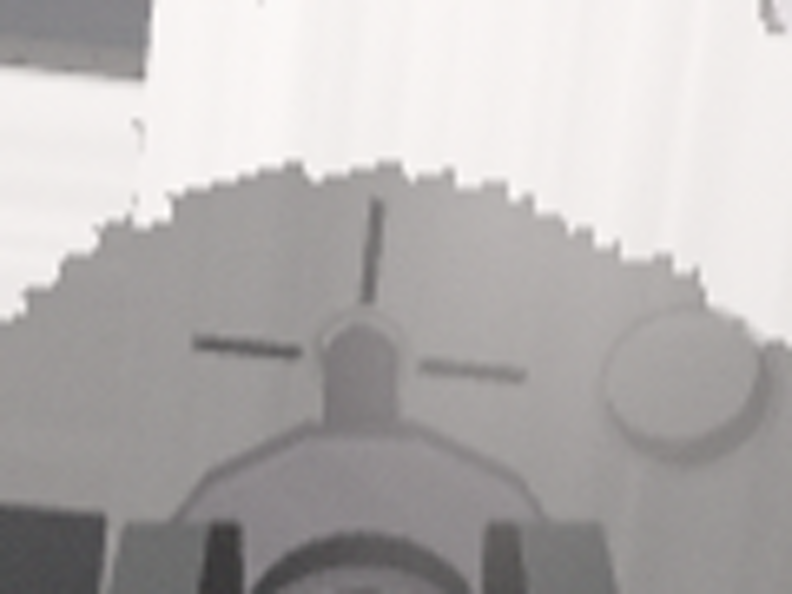

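>>> servo_tool([
  [0, 0, 0, -0.001, 0],
  [0, 0, 0, -0.001, 0],
  [0, 0, 0, 0, 0],
])

```text
time: 9.3
position: [0.5261, -0.1843, 0.0962]
ee_rot: [0.795, 0.607, -0.0, -0.0]
wrist_force: [0.4, 0.2, -1.6]
grip_width: 0.0149
```

>>> servo_tool([
  [0, 0, -0.0003, -0.001, 0],
  [0, 0, 0, 0, 0],
  [0, 0, 0, 0, 0],
])

```text
time: 9.68
position: [0.5261, -0.1846, 0.0953]
ee_rot: [0.795, 0.607, 0.0, -0.0]
wrist_force: [-0.9, -0.2, -0.9]
grip_width: 0.0144
```

>>> servo_tool([
  [0, 0, 0, -0.001, 0],
  [0, 0, 0, 0, 0],
  [0, 0, 0, 0, 0],
])

```text
time: 10.05
position: [0.5261, -0.1846, 0.0943]
ee_rot: [0.795, 0.607, -0.0, -0.0]
wrist_force: [-0.4, 1.0, -2.6]
grip_width: 0.0145
```

>>> servo_tool([
  [0, 0, 0, -0.001, 0],
  [0, 0, 0, 0, 0],
  [0, 0, 0, 0, 0],
])

```text
time: 10.42
position: [0.5261, -0.1846, 0.0933]
ee_rot: [0.795, 0.607, 0.0, -0.0]
wrist_force: [0.8, -0.0, -2.4]
grip_width: 0.0148
```

>>> servo_tool([
  [0, 0, 0, -0.001, 0],
  [0, 0, 0, 0, 0],
  [0, 0, 0, 0, 0],
])

```text
time: 10.8
position: [0.5261, -0.1846, 0.0923]
ee_rot: [0.795, 0.607, -0.0, -0.0]
wrist_force: [-0.9, 0.2, -1.8]
grip_width: 0.0143
```

>>> servo_tool([
  [0, 0, 0, -0.0005, 0],
  [0, 0, 0, 0, 0],
  [0, 0, 0, 0, 0],
])

```text
time: 11.18
position: [0.5261, -0.1846, 0.0918]
ee_rot: [0.795, 0.607, -0.0, -0.0]
wrist_force: [0.2, 0.2, -2.8]
grip_width: 0.0146
```

>>> servo_tool([
  [0, 0, 0, -0.0005, 0],
  [0, 0, 0, 0, 0],
  [0, 0, 0, 0, 0],
])

```text
time: 11.55
position: [0.5262, -0.1846, 0.0914]
ee_rot: [0.795, 0.607, 0.0, 0.0]
wrist_force: [-0.7, 0.6, -0.7]
grip_width: 0.0145
```

>>> servo_tool([
  [0, 0, 0, -0.0005, 0],
  [0, 0, 0, 0, 0],
  [0, 0, 0, 0, 0],
])

```text
time: 11.92
position: [0.5262, -0.1846, 0.0912]
ee_rot: [0.795, 0.607, 0.0, 0.0]
wrist_force: [-1.3, 0.2, 2.9]
grip_width: 0.0148
```

>>> servo_tool([
  [0, 0, 0, -0.0005, 0],
  [0, 0, 0, 0, 0],
  [0, 0, 0, 0, 0],
])

```text
time: 12.3
position: [0.5263, -0.1846, 0.0909]
ee_rot: [0.795, 0.607, 0.0, 0.0]
wrist_force: [-1.3, 0.4, 5.6]
grip_width: 0.0147
```

Run:
```python
from h import *
p,d=env.capture("wrist")
crop(p,260,210,120,90,6.6,"pics/z9.png")
```

```text
(no output)
```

View pics/z9.png

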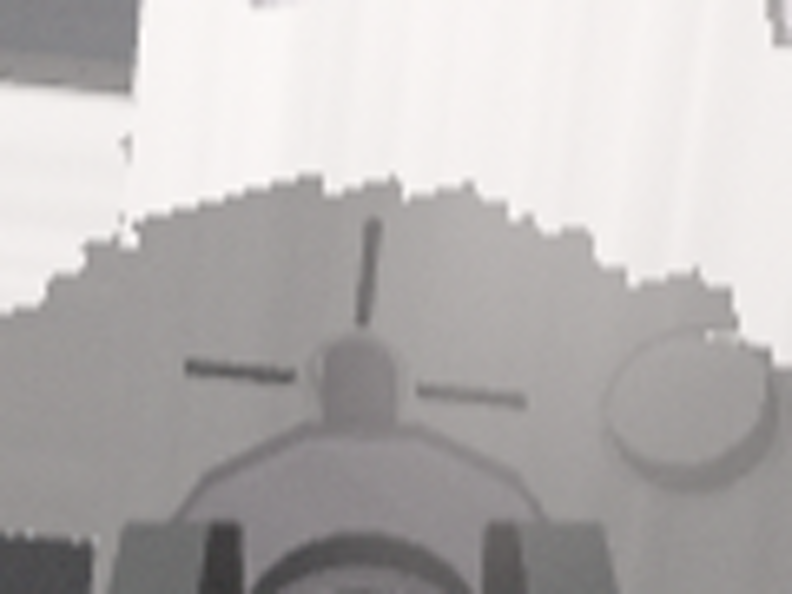

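Contact came at TCP z ≈ 0.091, as the 8 mm blank depth predicted; the picture shows the pin inside the small hole at about (357,385) in the crop. Now I'll press in small steps.

>>> servo_tool([
  [0, 0, 0, -0.001, 0],
  [0, 0, 0, 0, 0],
  [0, 0, 0, 0, 0],
])

```text
time: 12.72
position: [0.5264, -0.1846, 0.0902]
ee_rot: [0.795, 0.607, 0.0, 0.0]
wrist_force: [-2.1, -0.1, 7.8]
grip_width: 0.0145
```

>>> servo_tool([
  [0, 0, 0, -0.001, 0],
  [0, 0, 0, 0, 0],
  [0, 0, 0, 0, 0],
])

```text
time: 13.1
position: [0.5264, -0.1846, 0.0895]
ee_rot: [0.795, 0.607, 0.0, 0.0]
wrist_force: [-2.3, 0.2, 9.7]
grip_width: 0.0145
```

>>> servo_tool([
  [0, 0, 0, -0.001, 0],
  [0, 0, 0, 0, 0],
  [0, 0, 0, 0, 0],
])

```text
time: 13.48
position: [0.5264, -0.1846, 0.0887]
ee_rot: [0.795, 0.607, 0.0, 0.0]
wrist_force: [-3.6, 0.1, 10.3]
grip_width: 0.0146
```

>>> servo_tool([
  [0, -0.0003, 0, -0.001, 0],
  [0, 0, 0, 0, 0],
  [0, 0, 0, 0, 0],
])

```text
time: 13.85
position: [0.5264, -0.1846, 0.088]
ee_rot: [0.795, 0.607, 0.0, 0.001]
wrist_force: [-2.3, -0.1, 11.8]
grip_width: 0.0143
```

>>> servo_tool([
  [0, 0, 0, -0.001, 0],
  [0, 0, 0, 0, 0],
  [0, 0, 0, 0, 0],
])

```text
time: 14.22
position: [0.5264, -0.1846, 0.087]
ee_rot: [0.795, 0.607, 0.0, 0.001]
wrist_force: [-2.3, 0.7, 10.8]
grip_width: 0.0145
```

>>> servo_tool([
  [0, 0, 0, -0.0005, 0],
  [0, 0, 0, 0, 0],
  [0, 0, 0, 0, 0],
])

```text
time: 14.6
position: [0.5264, -0.1846, 0.0864]
ee_rot: [0.795, 0.607, 0.0, 0.001]
wrist_force: [-2.6, -0.1, 11.0]
grip_width: 0.0147
```

>>> servo_tool([
  [0, 0, 0, -0.0005, 0],
  [0, 0, 0, 0, 0],
  [0, 0, 0, 0, 0],
])

```text
time: 14.98
position: [0.5264, -0.1846, 0.0857]
ee_rot: [0.795, 0.607, 0.0, 0.001]
wrist_force: [-2.2, 0.4, 10.7]
grip_width: 0.0145
```

>>> servo_tool([
  [0, 0, 0, -0.0005, 0],
  [0, 0, 0, 0, 0],
  [0, 0, 0, 0, 0],
])

```text
time: 15.35
position: [0.5264, -0.1846, 0.0848]
ee_rot: [0.795, 0.607, 0.0, 0.001]
wrist_force: [-1.1, 0.2, 7.1]
grip_width: 0.0145
```

>>> servo_tool([
  [0, 0, 0, -0.0003, 0],
  [0, 0, 0, 0, 0],
  [0, 0, 0, 0, 0],
])

```text
time: 15.72
position: [0.5264, -0.1846, 0.0842]
ee_rot: [0.795, 0.607, 0.0, 0.001]
wrist_force: [-0.3, 0.5, 5.6]
grip_width: 0.0148
```

>>> servo_tool([
  [0, 0, 0, -0.0003, 0],
  [0, 0, 0, 0, 0],
  [0, 0, 0, 0, 0],
])

```text
time: 16.1
position: [0.5263, -0.1846, 0.0837]
ee_rot: [0.795, 0.607, 0.0, 0.0]
wrist_force: [-1.3, -0.1, 5.5]
grip_width: 0.0144
```

>>> servo_tool([
  [0, 0, 0, 0, 0],
  [0, 0, 0, 0, 0],
])

```text
time: 16.35
position: [0.5263, -0.1846, 0.0833]
ee_rot: [0.795, 0.607, 0.0, 0.0]
wrist_force: [-0.2, 0.2, 5.0]
grip_width: 0.0143
```

>>> servo_tool([
  [0, 0, 0, -0.0003, 0],
  [0, 0, 0, 0, 0],
  [0, 0, 0, 0, 0],
])

```text
time: 16.73
position: [0.5262, -0.1846, 0.083]
ee_rot: [0.795, 0.607, 0.0, 0.0]
wrist_force: [0.2, 0.6, 4.4]
grip_width: 0.0144
```

Run:
```python
from h import *
s=env.sense();print(s["position"],s["wrist_force"],s["tau"])
p,d=env.capture("wrist");cv2.imwrite("pics/w10.png",p);np.save("w10d.npy",d)
for n in("w5","w8"):
  a=cv2.imread(f"pics/{n}.png")
  f=lambda im,r:cv2.cvtColor(im,cv2.COLOR_BGR2GRAY)[r].astype(np.float32)
  for r in((slice(370,425),slice(275,355)),(slice(290,370),slice(297,335)),(slice(275,300),slice(285,345))):
    A,B=f(a,r),f(p,r);print(n,cv2.phaseCorrelate(A,B,cv2.createHanningWindow(A.shape[::-1],cv2.CV_32F)))
a=cv2.imread("pics/w8.png")
cv2.imwrite("pics/z10.png",np.hstack([cv2.resize(x[200:440,250:380],None,fx=2.5,fy=2.5,interpolation=cv2.INTER_CUBIC) for x in(a,p)]))
```

```text
[ 0.52622458 -0.18462284  0.08298146] [0.17324984 0.64760867 4.42337984] [ 9.93875857e-02 -4.05571997e+01 -2.62926064e+00 -1.01525322e+01
  2.47251370e-02  1.00417736e-01 -1.50792566e-04]
w5 ((0.025459936809319572, 0.11784850706918348), 0.9480624550580978)
w5 ((-0.019431382210921555, -0.18571871064828827), 0.9012039193511009)
w5 ((0.07581419056594996, 0.6706437423335903), 0.8932049802144368)
w8 ((0.20613096141629228, 0.11588361948195214), 0.9756877112388611)
w8 ((0.011402673020747045, -0.06746920637322518), 0.9481051063537598)
w8 ((-0.03818806624908433, 0.6243778602723431), 0.8932268435160319)
```

View pics/z10.png

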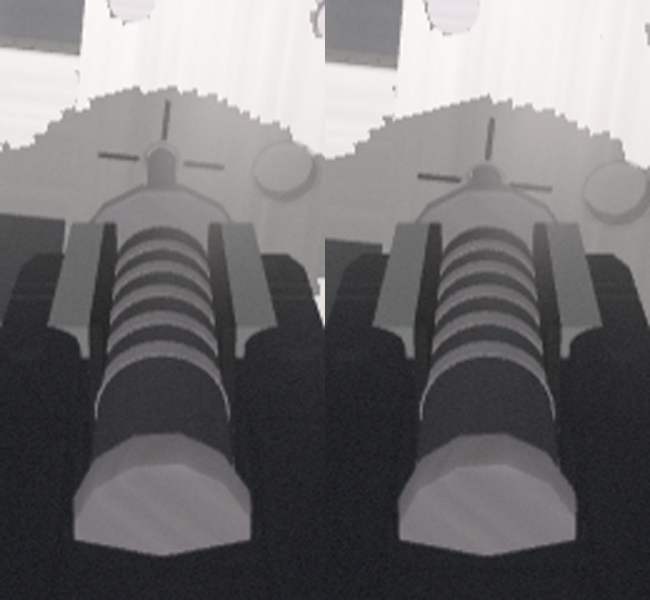

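The punch has not slipped in the jaws (0.1 px), so the pin travel is about 7.9 mm. The force peaked and then fell, so it has snapped with no sign of the end stop. Lifting straight up.

>>> servo_tool([
  [0, 0, 0, 0.004, 0],
  [0, 0, 0, 0.006, 0],
  [0, 0, 0, 0.01, 0],
  [0, 0, 0, 0.03, 0],
  [0, 0, 0, 0.035, 0],
])

```text
time: 17.4
position: [0.524, -0.1844, 0.1674]
ee_rot: [0.795, 0.607, -0.002, -0.002]
wrist_force: [1.0, 0.3, -2.3]
grip_width: 0.0147
```

>>> servo_tool([
  [0, 0, 0, 0.025, 0],
  [0, 0, 0, 0, 0],
  [0, 0, 0, 0, 0],
])

```text
time: 17.77
position: [0.5244, -0.1845, 0.1914]
ee_rot: [0.795, 0.607, -0.001, -0.001]
wrist_force: [-0.7, 0.7, -2.2]
grip_width: 0.015
```

Run:
```python
from h import *
s=env.sense();print(s["time"],s["position"],s["wrist_force"],s["grip_width"])
p,d=env.capture("wrist");cv2.imwrite("pics/w11.png",p)
q,d=env.capture("side");cv2.imwrite("pics/s11.png",q)
cv2.imwrite("pics/z11.png",np.hstack([cv2.resize(p[180:330,220:420],(400,300)),cv2.resize(q[200:380,200:440],(400,300))]))
```

```text
17.775 [ 0.52436946 -0.18446743  0.19137983] [-0.71226974  0.66777316 -2.16691665] 0.014968400833310715
```

View pics/z11.png

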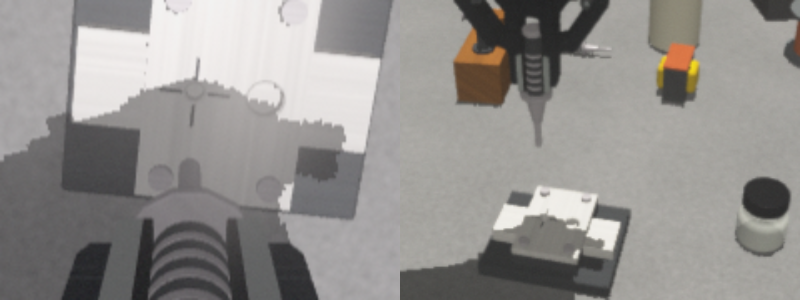

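>>> servo_tool([
  [0, -0.004, 0.05, 0.004, 0],
  [0, -0.004, 0.055, 0, 0],
  [0, -0.004, 0.055, 0, 0],
  [0, -0.004, 0.055, 0, 0],
  [0, -0.004, 0.055, 0, 0],
])

```text
time: 18.5
position: [0.505, 0.0869, 0.1958]
ee_rot: [0.795, 0.607, -0.001, -0.0]
wrist_force: [0.8, -0.2, -1.6]
grip_width: 0.0147
```

>>> servo_tool([
  [0, -0.004, 0.055, 0, 0],
  [0, -0.003, 0.048, 0, 0],
  [0, 0, 0, 0, 0],
  [0, 0, 0, 0, 0],
  [0, 0, 0, 0, 0],
])

```text
time: 19.12
position: [0.499, 0.1864, 0.1962]
ee_rot: [0.795, 0.606, -0.001, 0.0]
wrist_force: [0.1, -0.2, -2.1]
grip_width: 0.0146
```

>>> servo_tool([
  [0, 0, 0, -0.03, 0],
  [0, 0, 0, -0.027, 0],
  [0, 0, 0, 0, 0],
  [0, 0, 0, 0, 0],
])

```text
time: 19.62
position: [0.4997, 0.188, 0.1407]
ee_rot: [0.795, 0.607, 0.001, 0.0]
wrist_force: [-0.4, -0.3, -2.0]
grip_width: 0.0144
```

Run:
```python
from h import *
s=env.sense();print(s["time"],s["position"],s["ee_rot"],s["wrist_force"],s["grip_width"])
p,d=env.capture("wrist");cv2.imwrite("pics/w12.png",p);np.savez("w12.npz",p=s["position"],q=s["ee_rot"])
crop(p,255,180,120,120,5,"pics/z12.png")
```

```text
19.625 [0.49972618 0.1880227  0.14073259] [7.95046685e-01 6.06547748e-01 7.41935237e-04 2.18577078e-04] [-0.42165951 -0.25435806 -1.98671316] 0.014442900351149495
```

View pics/z12.png

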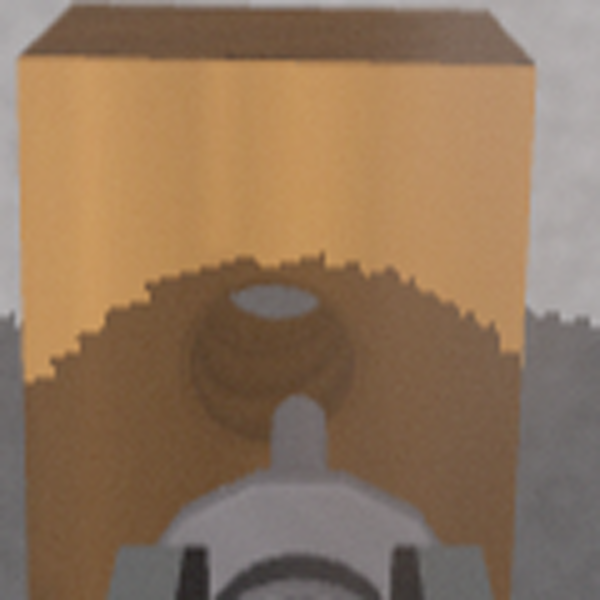

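Socket mouth centre at crop (272,361), i.e. (309.4,252.2); the pin tip is at (314.8,262), so it needs a small correction.

Run:
```python
from h import *
f=np.load("w12.npz");P=(f["p"],R.from_quat([.795,.607,0,0]).as_quat())
h=plane("wrist",[(255+272/5,180+361/5)],.06,P)[0];t=plane("wrist",[(255+299/5,180+409/5)],P[0][2]-.0636,P)[0]
print(h,t,h-t)
```

```text
[0.49747704 0.18825784 0.06      ] [0.50045128 0.18690566 0.07713259] [-0.00297424  0.00135217 -0.01713259]
```

>>> servo_tool([
  [0, -0.0023, 0.0012, 0, 0],
  [0, 0, 0, -0.01, 0],
  [0, 0, 0, -0.015, 0],
  [0, 0, 0, 0, 0],
  [0, 0, 0, 0, 0],
])

```text
time: 20.3
position: [0.4965, 0.1897, 0.1146]
ee_rot: [0.795, 0.607, -0.0, -0.0]
wrist_force: [-1.0, 0.6, -2.3]
grip_width: 0.0146
```

Run:
```python
from h import *
s=env.sense();print(s["time"],s["position"],s["ee_rot"],s["wrist_force"],s["grip_width"])
p,d=env.capture("wrist");cv2.imwrite("pics/w13.png",p)
crop(p,255,180,120,120,5,"pics/z13.png")
```

```text
20.3 [0.49648868 0.18968875 0.11457732] [ 7.94580732e-01  6.07158450e-01 -2.36773339e-04 -1.46382280e-04] [-0.96462558  0.56841458 -2.26770191] 0.014611205830327425
```

View pics/z13.png

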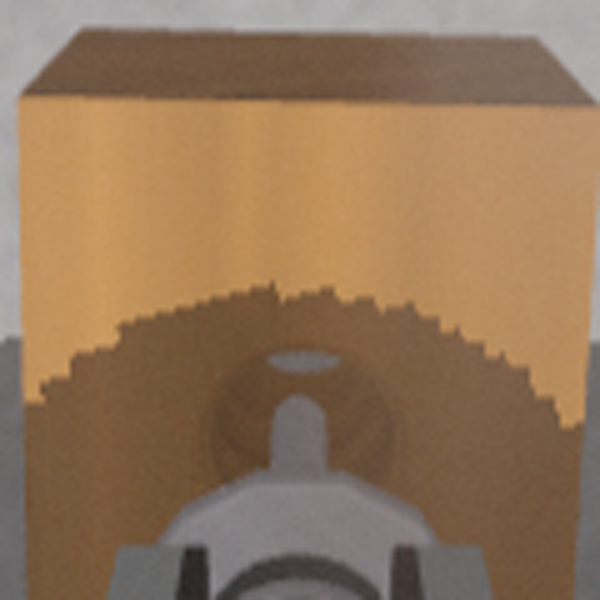

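>>> servo_tool([
  [0, 0.0005, -0.0003, -0.01, 0],
  [0, 0, 0, -0.01, 0],
  [0, 0, 0, -0.01, 0],
  [0, 0, 0, 0, 0],
])

```text
time: 20.85
position: [0.4963, 0.1889, 0.0837]
ee_rot: [0.795, 0.607, -0.001, -0.0]
wrist_force: [0.4, 0.4, -1.0]
grip_width: 0.0149
```

>>> servo_tool([
  [0, 0, 0, -0.006, 0],
  [0, 0, 0, -0.006, 0],
  [0, 0, 0, 0, 0],
  [0, 0, 0, 0, 0],
])

```text
time: 21.35
position: [0.4971, 0.1894, 0.073]
ee_rot: [0.795, 0.607, 0.0, -0.0]
wrist_force: [0.2, -0.2, -1.9]
grip_width: 0.0145
```

>>> servo_tool([
  [0, 0, 0, -0.003, 0],
  [0, 0, 0, -0.0015, 0],
  [0, 0, 0, 0, 0],
  [0, 0, 0, 0, 0],
])

```text
time: 21.85
position: [0.4971, 0.1893, 0.0685]
ee_rot: [0.795, 0.607, 0.0, -0.0]
wrist_force: [-0.2, 1.2, -0.9]
grip_width: 0.0144
```

>>> servo_tool([
  [0, 0, 0, -0.0007, 0],
  [0, 0, 0, 0, 0],
  [0, 0, 0, 0, 0],
])

```text
time: 22.22
position: [0.497, 0.1893, 0.0677]
ee_rot: [0.795, 0.607, 0.0, -0.0]
wrist_force: [0.1, 0.8, -2.2]
grip_width: 0.0141
```

>>> servo_tool([
  [0.03, 0, 0, 0, 0],
  [0.05, 0, 0, 0, 0],
  [0.06, 0, 0, 0, 0],
  [0.06, 0, 0, 0, 0],
  [0.06, 0, 0, 0.01, 0],
])

```text
time: 22.85
position: [0.4965, 0.189, 0.0775]
ee_rot: [0.795, 0.607, -0.001, -0.0]
wrist_force: [0.2, -0.3, -0.6]
grip_width: 0.0604
```

Run:
```python
from h import *
s=env.sense();print(s["time"],s["position"],s["wrist_force"],s["grip_width"])
p,d=env.capture("wrist");cv2.imwrite("pics/w14.png",p)
```

```text
22.85 [0.49649899 0.18902991 0.07750166] [ 0.21391411 -0.25884072 -0.58526149] 0.06039344529665385
```

View pics/w14.png

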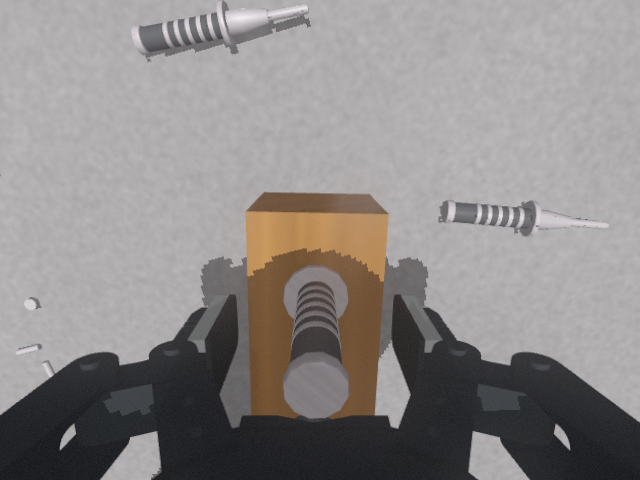

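Punch released and upright in its socket (cap at (316,385), flange at (315,290)). Lifting away.

>>> servo_tool([
  [0.06, 0, 0, 0.03, 0],
  [0.06, 0, 0, 0.04, 0],
  [0.06, 0, 0, 0.05, 0],
  [0.06, 0, 0, 0.05, 0],
  [0.06, 0, 0, 0, 0],
])

```text
time: 23.52
position: [0.4993, 0.1909, 0.2526]
ee_rot: [0.795, 0.607, 0.005, 0.001]
wrist_force: [-0.2, 0.2, -0.5]
grip_width: 0.0598
```

>>> servo_tool([
  [0.06, 0, -0.05, 0, 0],
  [0.06, 0, -0.05, 0, 0],
  [0.06, 0, -0.05, 0, 0],
  [0.06, 0, 0, 0, 0],
  [0.06, 0, 0, 0, 0],
])

```text
time: 24.15
position: [0.4966, 0.04, 0.2473]
ee_rot: [0.795, 0.607, -0.0, -0.001]
wrist_force: [-0.8, 1.1, -0.1]
grip_width: 0.0598
```

Run:
```python
from h import *
s=env.sense();print(s["time"],s["position"],s["wrist_force"])
a,d=env.capture("scene");b,d=env.capture("side");cv2.imwrite("pics/sc15.png",a);cv2.imwrite("pics/si15.png",b)
def g(im,x,y,w,h):return cv2.resize(im[y:y+h,x:x+w],(400,300),interpolation=cv2.INTER_CUBIC)
cv2.imwrite("pics/z15.png",np.vstack([np.hstack([g(a,370,200,100,75+20),a[100:400,140:540]]),np.hstack([g(b,210,180,120,90),b[150:450,150:550]])]))
```

```text
24.15 [0.49662461 0.03997273 0.24734247] [-0.80796941  1.14542994 -0.14231953]
```

View pics/z15.png

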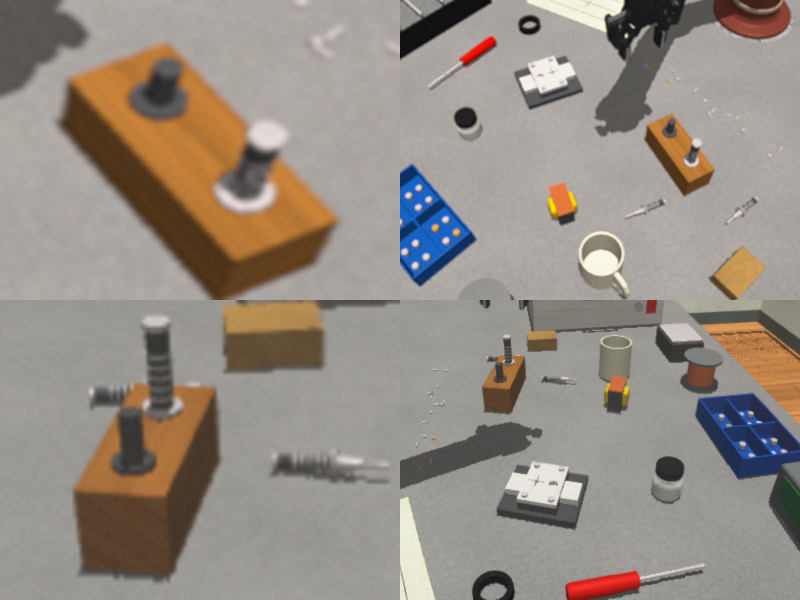

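The punch stands upright and seated (side crop, cap at (155,322)), the same as at the start. Nothing else has moved.

```bash
python3 -c "
from cell import env
print(env.finish_job())"
```

```text
the job is handed in; nothing more can be done
None
```

I took the punch from the stand, set it off once in the jig's small hole and put it back upright in its own socket. I then let go, moved the arm clear and handed the job in at about 24 s.

**Snap:** The pin met the blank at tool height z ≈ 0.091 m, which matches a blank face 8 mm below the plate top. The push rose to about 13.5 N, then fell to about 6 N at roughly 7.9 mm of pin travel. There was no end-stop rise, and comparing wrist pictures showed no slip in the jaws.

**Disagreement:** The push readings did not match the description. The peak was about 13.5 N, not 16 N, and the push fell only to about 6 N where 3 N was expected. The readings scatter by about 1 N, and the pin may have rubbed the hole wall. By position the pin was well past the 6.5 mm snap point, but only about 0.3 mm short of the 8.2 mm end stop, within the error of the contact height.

**Last checks:** The final pictures show the punch seated as at the start, and the drift, jig and the other objects in view in their places.

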